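Clear the bottles and square up the spice jars

TASK

Tidy the spice corner: first put the two sauce bottles upright into the two empty cells of the red caddy, one in each, because they stand in the way. Then take the squeegee and push the four spice jars with its straight edge, without touching them with the gripper, into one straight row standing wholly on the yellow stripe of the mat. Finally stand the squeegee back on its white tray, wholly on it and lined up with it; knock nothing over and leave the other crockery where it is.

Things in the scene. Friction and masses are not known exactly. Their poses are not given: they have to be found in the camera images.
- mat: fixed flat grey counter mat, 300 mm (its x) by 320 mm (y) and 3 mm thick, lying on the worktop; origin at the centre of its underside, axes along its edges. The row of jars runs along its x; the yellow stripe runs along x near its +y edge.
- stripe (a point): middle of the yellow stripe, on the mat's top surface, 90 mm from the mat's centre towards the mat's +y; axes as the mat's. The stripe is 60 mm wide (along y) and 300 mm long (along x).
- squeegee: loose counter squeegee, the straight-edged pushing tool: a blue straight bar 280 mm long (its x), 44 mm deep (y) and 42 mm high with flat upright long faces, either of which can push; on top of it, centred, stands a orange handle plate 110 mm long (x), 24 mm thick (y), from 40 mm to 130 mm above the underside. Origin at the centre of the underside, z up. About 350 g. It starts standing on its tray by its own weight.
- tray: fixed flat white tray on which the squeegee stands, 340 mm (its x) by 120 mm (y), 3 mm thick, no rim; origin at the centre of its underside.
- caddy: fixed red open caddy 250 mm (its x) by 85 mm (y), 60 mm high, with three cells in a row along x; walls and floor 5 mm thick; two thin cross walls. Every cell is about 75 mm by 75 mm inside. Origin at the centre of its underside. A small salt shaker, 67 mm tall, already stands in the cell at -x.
- cell_mid (a point): centre of the inner floor of the caddy's middle cell (empty at the start); 5 mm above the worktop, axes as the caddy's.
- cell_far (a point): centre of the inner floor of the caddy's +x end cell (empty at the start); 5 mm above the worktop.
- oil: closed sauce bottle of green glass with a paper label and a black cap: a straight cylinder 48 mm across up to 118 mm, then a narrow neck and cap to 148 mm; about 300 g; origin at the centre of its underside, z up. It starts upright on the mat between the jars and the yellow stripe; which of the two bottles stands at which end of the mat varies.
- vinegar: closed sauce bottle of amber (brown) glass with a paper label and a black cap: a straight cylinder 48 mm across up to 118 mm, then a narrow neck and cap to 148 mm; about 300 g; origin at the centre of its underside, z up. It starts upright on the mat between the jars and the yellow stripe; which of the two bottles stands at which end of the mat varies.
- jar0: spice jar, a plain upright cylinder 46 mm across and 70 mm tall with a red lid of the same width, about 150 g; origin at the centre of its underside, z up. It starts standing loose on the mat on the -y side of it.
- jar1: spice jar, a plain upright cylinder 46 mm across and 70 mm tall with a green lid of the same width, about 150 g; origin at the centre of its underside, z up. It starts standing loose on the mat on the -y side of it.
- jar2: spice jar, a plain upright cylinder 46 mm across and 70 mm tall with a blue lid of the same width, about 150 g; origin at the centre of its underside, z up. It starts standing loose on the mat on the -y side of it.
- jar3: spice jar, a plain upright cylinder 46 mm across and 70 mm tall with a white lid of the same width, about 150 g; origin at the centre of its underside, z up. It starts standing loose on the mat on the -y side of it.
- shaker: white salt shaker with a steel top, 44 mm across, 67 mm tall, in the caddy's -x cell; a bystander, origin at its underside.
- tumbler: glass tumbler, 66 mm across, 85 mm tall, beyond the mat; a bystander.
- mug: blue mug, 80 mm across, 90 mm tall; a bystander.
- bowl: terracotta bowl, 100 mm across, 50 mm tall, beyond the mat; a bystander.
- tin: white tin with a paper label, 74 mm across, 100 mm tall; a bystander.
Mind the look-alikes: they are no part of the job. What is meant by the oil is not blue or purple, and is the smaller of those in its own colour.

How it is judged:
On the way, in this order (a step that is already met when the one before it is completed fails the run):
1. both bottles stand in the two empty caddy cells, one in each ((((horizontal distance between oil and cell_mid below 0.022 m and z of oil in the frame of caddy below 0.012 m and angle between oil's own z axis and vertical below 0.15 rad) and (horizontal distance between vinegar and cell_far below 0.022 m and z of vinegar in the frame of caddy below 0.012 m and angle between vinegar's own z axis and vertical below 0.15 rad)) or ((horizontal distance between oil and cell_far below 0.022 m and z of oil in the frame of caddy below 0.012 m and angle between oil's own z axis and vertical below 0.15 rad) and (horizontal distance between vinegar and cell_mid below 0.022 m and z of vinegar in the frame of caddy below 0.012 m and angle between vinegar's own z axis and vertical below 0.15 rad)))), for 0.2 s.
2. the four jars stand in line on the yellow stripe (y of jar0 in the frame of stripe between -0.008 and 0.008 m and x of jar0 in the frame of stripe between -0.14 and 0.14 m and angle between each of jar0, jar1, jar2, jar3's own z axis and vertical below 0.1 rad and z of each of jar0, jar1, jar2, jar3 in the frame of mat below 0.008 m and y of jar1 in the frame of stripe between -0.008 and 0.008 m and x of jar1 in the frame of stripe between -0.14 and 0.14 m and y of jar2 in the frame of stripe between -0.008 and 0.008 m and x of jar2 in the frame of stripe between -0.14 and 0.14 m and y of jar3 in the frame of stripe between -0.008 and 0.008 m and x of jar3 in the frame of stripe between -0.14 and 0.14 m), for 0.2 s.
3. the squeegee stands on its tray (x of squeegee in the frame of tray between -0.035 and 0.035 m and y of squeegee in the frame of tray between -0.038 and 0.038 m and z of squeegee in the frame of tray below 0.008 m and angle between squeegee's own z axis and vertical below 0.08 rad and angle between the x axis of squeegee and the x axis of tray, either way round below 0.2 rad), for 0.2 s.
At the end, for the whole second after the job is handed in: One bottle upright on the floor of each formerly empty cell; all jars upright on the mat, centres within 8 mm of the stripe's centre line and 140 mm of its middle; squeegee standing on the tray, within 35 mm along and 38 mm across of its centre and 0.2 rad of parallel; all at rest (all of step 2 and all of step 3 and (((horizontal distance between oil and cell_mid below 0.022 m and z of oil in the frame of caddy below 0.012 m and angle between oil's own z axis and vertical below 0.15 rad) and (horizontal distance between vinegar and cell_far below 0.022 m and z of vinegar in the frame of caddy below 0.012 m and angle between vinegar's own z axis and vertical below 0.15 rad)) or ((horizontal distance between oil and cell_far below 0.022 m and z of oil in the frame of caddy below 0.012 m and angle between oil's own z axis and vertical below 0.15 rad) and (horizontal distance between vinegar and cell_mid below 0.022 m and z of vinegar in the frame of caddy below 0.012 m and angle between vinegar's own z axis and vertical below 0.15 rad))) and linear speed of each of jar0, jar1, jar2, jar3, oil, vinegar, squeegee below 0.02 m/s); the robot touches nothing.
It fails at once if a jar is touched by the gripper or arm (contact force between any of the fingers, the arm and jar0 above 1 N or contact force between any of the fingers, the arm and jar1 above 1 N or contact force between any of the fingers, the arm and jar2 above 1 N or contact force between any of the fingers, the arm and jar3 above 1 N).
It fails at once if a jar or bottle is knocked over (angle between any of jar0, jar1, jar2, jar3, oil, vinegar's own z axis and vertical above 0.6 rad).
It fails at once if the other crockery is disturbed (moved over 25 mm or tipped) (distance of any of shaker, tumbler, mug, bowl, tin from where it was at the start of the episode above 0.025 m or angle between any of shaker, tumbler, mug, bowl, tin's own z axis and vertical above 0.5 rad).
It also fails if it takes over 64 s, if anything falls off the work surface, if the arm or the gripper's body presses on something with over 40 N, if the wrist force passes 120 N, or if a joint passes its speed limit or range.

ROBOT

A 7-joint arm with a two-finger parallel gripper is mounted at the origin on the work surface. World frame = base frame: x ahead of the robot, y to its left, z up, the work surface at z = 0. Lengths are in m, angles in rad, forces in N, time in s.
With the tool pointing down it reaches from about 0.4 to 0.925 m from the base axis. Payload 4.1 kg.
Tool frame: the origin (TCP) lies on the centre line of the jaws, within the pads' length; the fingertips stand 17 mm ahead of it and the grasp point (between the pads) lies 2 mm behind it; z points along the fingers, y is the line along which they close (so a half turn about z gives the same grasp; the last joint's range is limited). The gripper opens to 85 mm and grips with 20 to 120 N. Pads are 22 mm wide; open, the fingers measure 114 mm over their backs; the gripper's body (76 mm by 85 mm) begins 54 mm behind the grasp point. The pads swing forward as they close: fully open they stand 13 mm farther back than shut.
Start: joints at [1.02, 0.398, 0.045, 1.537, -0.019, 1.207, -0.051], TCP at [0.284, -0.585, 0.248] pointing down, gripper open.
Joint ranges: [-2.82, 2.82], [-0.49, 2.23], [-1.37, 1.46], [0, 2.46], [-1.36, 4.5], [0.23, 2], [-2.94, 2.94]. Speed limits (rad/s): [2.57, 2.57, 3.14, 3.14, 3.14, 3.14, 3.14].

INTERFACE

Orientations are given as [roll, pitch, yaw] about the fixed x, y, z axes, in that order (R = Rz(yaw) Ry(pitch) Rx(roll)).
In Python, from cell import env gives the robot as it stands.
- The arm moves only by the tool play_rows, never from a script. Its argument "deltas" is a list of rows, each a list of 7 numbers: the shift along the tool's x, y, z in cm, then the turn, a rotation vector about the tool's x, y, z in rad, then the finger opening in cm, from 0 to 8.54. In form: [[x, y, z, ax, ay, az, claw], ...]. A call has 1 to 8 rows; each row shifts and turns the commanded pose from where the row before left it, along the tool's axes as they then stand; what a row does not reach is not made up. A row lasts 1/12 s, in which the tool goes at most 41.7 mm and 7.16 degrees, less where a joint would pass 70% of its speed; a pose out of reach is approached as far as the arm can. A call with a gripper value outside its range is refused whole. The fingers move at their own pace and stop on an object; "force" is the grip in N (left out, the last holds). Time passes only in rows, so rows that do not move let the fingers close. It gives the time, the measured TCP pose, the force, the opening and the grip force at its end, in the units of the state.
- env.get_obs(): the state, without advancing time (a new reading comes with each control period).
- env.camera(name): name is "side" or "top" or "wrist"; returns a dict with "img" (420x560x3 uint8, red, green, blue), "camera_matrix" (3x3 intrinsics, pixels), "k1" (the pictures are not rectified: a ray, as slopes to the right and down, at radius r is drawn at 1 + k1 r^2 times it, then the intrinsics apply), "R" (3x3) and "t" (3): a world point X has camera coordinates R X + t. Camera axes: x right, y down, z forward; pixel columns grow to the right and rows downward; lengths in m; the calibration is good to about 2 mm. A picture is of the moment at which its call begins. There is no depth.
- env.sign_off(): hands the job in; it is judged then, once.
The state is a dict: "clock": time; "qpos": joint angles; "joint_vel": joint speeds; "effort": joint torques, N m; "position": TCP position; "tool_rot": TCP orientation; "wrist_force": force on the tool from outside, world axes, zero at the start; "ft_torque": the same for the moment, N m; "gripper_width": finger opening in m; "grasp_force": force on a finger pad.
Only numpy, scipy, OpenCV 4.12 (cv2) and the standard library are available. Lean on these libraries where they do the work, as an engineer would, in place of code of your own. Each camera call takes 0.05 s, during which the arm holds its last target. There are 200 camera calls.

## Working session

There is one attempt and no reset: what is moved stays moved. The work goes in short steps, Python scripts to look and compute and a tool call to move; the robot and the scene stay as the last step left them, time stands still between calls to the robot, and variables do not carry over. Pictures are saved under pics/ and viewed, at most 10 in all, crops included, and the job is handed in when it is done.

Besides the shell and the picture viewer there is one more tool, called after ">>>" by a JSON object that holds its "fn" and its "kwargs". play_rows: Moves the arm, as the interface text tells. Its arguments: {"type":"object","properties":{"deltas":{"type":"array"},"force":{"type":"number"}},"required":["deltas"]}

```bash
mkdir -p pics
cat > h.py <<'E'
import numpy as np, cv2
from cell import env
def cam(n):
    c=env.camera(n); c['K']=np.array(c['camera_matrix']); c['R']=np.array(c['R']); c['t']=np.array(c['t']); return c
def save(c,f,box=None,s=1):
    im=np.array(c['img'])[:,:,::-1]
    if box: im=im[box[1]:box[3],box[0]:box[2]]
    cv2.imwrite('pics/'+f,cv2.resize(im,None,fx=s,fy=s,interpolation=cv2.INTER_CUBIC))
def ray(c,u,v):
    d=np.array([c['k1'],0,0,0.])
    p=cv2.undistortPoints(np.array([[[u,v]]],float),c['K'],d)[0,0]
    return c['R'].T@np.array([p[0],p[1],1.]), -c['R'].T@c['t']
def atz(c,u,v,z):
    d,o=ray(c,u,v); return o+d*(z-o[2])/d[2]
def proj(c,X):
    p=c['R']@np.array(X)+c['t']; x=p[:2]/p[2]; x=x*(1+c['k1']*(x@x)); return (c['K']@[x[0],x[1],1])[:2]
E
python3 - <<'E'
from h import *
import pickle
for n in ('top','side'):
    c=cam(n); pickle.dump(c,open(n+'.pkl','wb')); save(c,n+'0.png',None,1.42); print(n,-c['R'].T@c['t'],c['k1'],c['K'][0,0])
o=env.get_obs(); print(o)
E
```

```text
top [0.50332398 0.00458761 1.29437596] -0.09963172081047895 470.69111654870005
side [0.33567207 0.79236937 1.0069222 ] 0.01794668350612627 450.15975542867426
{'clock': 0.1, 'qpos': array([ 1.02001672,  0.39910825,  0.04503575,  1.53776965, -0.01870401,
        1.2069085 , -0.05069187]), 'joint_vel': array([-0.00154245, -0.00032079,  0.00032536, -0.00186294, -0.00045455,
       -0.00080455, -0.00139795]), 'effort': array([ 3.69760543e-03, -4.76265800e+01,  1.37046386e+00, -2.54948598e+01,
        1.20522111e-02,  5.02172261e-03,  2.12179202e-05]), 'position': array([ 0.28355362, -0.58427967,  0.24736668]), 'tool_rot': array([-3.13982433e+00,  1.18154940e-04,  4.51898693e-01]), 'wrist_force': array([0.48235125, 0.47589045, 0.24189562]), 'ft_torque': array([0.0032216 , 0.0083417 , 0.03986404]), 'grasp_force': 0.0, 'gripper_width': 0.08525271865354528}
```

View pics/top0.png

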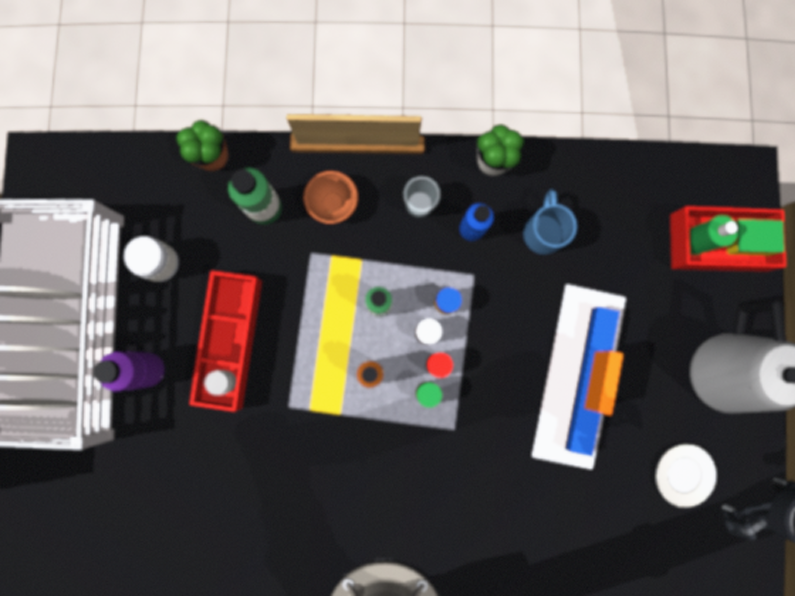

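View pics/side0.png

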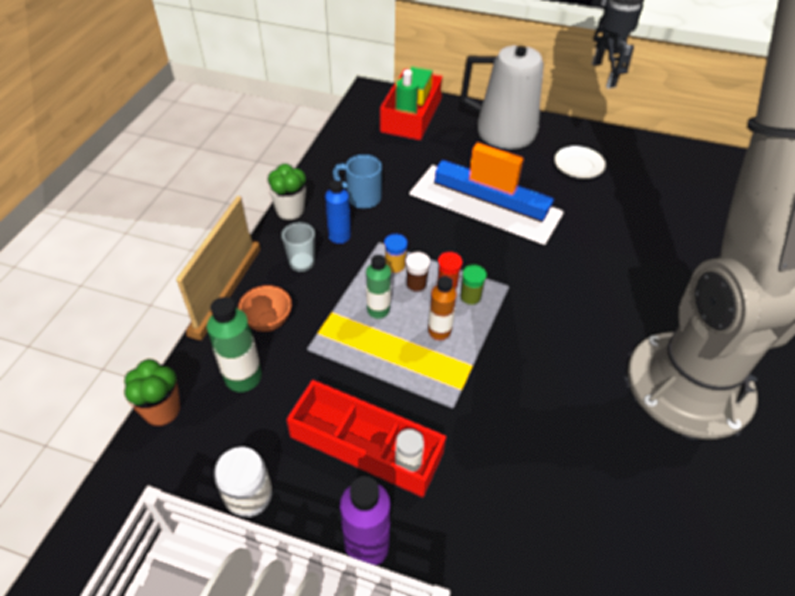

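Top view (1.42×): oil candidates are the small green bottle on the mat (378,298), the large green bottle (250,190), the green bottle in the other caddy (715,235), blue (478,220) and purple (110,370). I choose the small green one on the mat. Vinegar is the amber bottle at (371,373), and the cells are at (232,295) and (225,337).

Run:
```python
from h import *
import pickle
c=pickle.load(open('top.pkl','rb')); save(c,'crop.png',(125,165,445,335),2.5)
def P(l,z): return np.array([atz(c,u/1.42,v/1.42,z) for u,v in l]).round(4)
print('bottles',P([(378,298),(371,373)],.151).tolist())
print('jars b w r g',P([(449,299),(429,331),(440,364),(429,394)],.073).tolist())
def rect(n,l,z):
    q=P(l,z); print(n,q[:,:2].tolist(),'ctr',q.mean(0)); print([np.linalg.norm(q[i]-q[i-1]).round(3) for i in range(4)], [np.degrees(np.arctan2(*(q[i]-q[i-1])[1::-1])).round(1) for i in range(4)])
rect('mat',[(310,253),(474,274),(456,430),(289,407)],.003)
rect('caddy',[(212,271),(260,277),(238,411),(190,404)],.06)
rect('tray',[(567,284),(626,296),(593,469),(532,457)],.003)
```

```text
bottles [[0.6023, 0.0204, 0.151], [0.4739, 0.0299, 0.151]]
jars b w r g [[0.6096, -0.1088, 0.073], [0.5502, -0.0729, 0.073], [0.4904, -0.0938, 0.073], [0.4356, -0.0745, 0.073]]
mat [[0.7009, 0.157], [0.6655, -0.1637], [0.3637, -0.1319], [0.4018, 0.1896]] ctr [0.532975 0.01275  0.003   ]
[np.float64(0.301), np.float64(0.323), np.float64(0.303), np.float64(0.324)] [np.float64(-6.2), np.float64(-96.3), np.float64(174.0), np.float64(83.2)]
caddy [[0.6553, 0.3334], [0.6455, 0.2425], [0.3967, 0.2756], [0.4072, 0.3657]] ctr [0.526175 0.3043   0.06    ]
[np.float64(0.25), np.float64(0.091), np.float64(0.251), np.float64(0.091)] [np.float64(-7.4), np.float64(-96.2), np.float64(172.4), np.float64(83.4)]
tray [[0.6495, -0.347], [0.6281, -0.4651], [0.2911, -0.3991], [0.3136, -0.2794]] ctr [ 0.470575 -0.37265   0.003   ]
[np.float64(0.343), np.float64(0.12), np.float64(0.343), np.float64(0.122)] [np.float64(-11.4), np.float64(-100.3), np.float64(168.9), np.float64(79.4)]
```

View pics/crop.png

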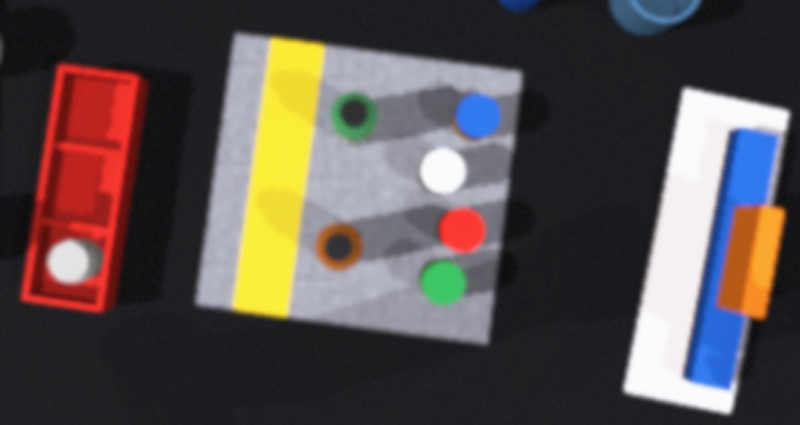

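The crop confirms it: the small green bottle is at (354,114), amber at (339,245), both on the mat, with black caps. The shaker is in the caddy's bottom cell. Next I refine from the crop and print the rows.

```bash
cat >> h.py <<'E'
from scipy.spatial.transform import Rotation as Ro
def plan(wps,claw,step=3.4,start=None):
    """wps: list of (x,y,z,yaw); prints rows from measured (or given) pose"""
    o=env.get_obs(); p=np.array(o['position']); R=Ro.from_euler('xyz',o['tool_rot'])
    if start is not None: p=np.array(start[:3]); R=Ro.from_euler('xyz',[np.pi,0,start[3]])
    for w in wps:
        T=np.array(w[:3]); G=Ro.from_euler('xyz',[np.pi,0,w[3]])
        rv=(R.inv()*G).as_rotvec(); n=max(1,int(np.ceil(max(np.linalg.norm(T-p)*100/step,np.linalg.norm(rv)/.1))))
        rows=[]
        for i in range(n):
            a=R.inv().apply((T-p)/(n-i))*100; rv=(R.inv()*G).as_rotvec()/(n-i)
            a=a.round(2); rv=rv.round(3); p=p+R.apply(a/100); R=R*Ro.from_rotvec(rv)
            rows.append([*map(float,a+0.),*map(float,rv+0.),claw])
        print('->',w,n); 
        for i in range(0,n,8): print(str(rows[i:i+8]).replace(' ',''))
E
python3 - <<'E'
from h import *
import pickle
c=pickle.load(open('top.pkl','rb'))
def P(l,z): return np.array([atz(c,125+(u+.5)/2.5-.5,165+(v+.5)/2.5-.5,z) for u,v in l]).round(4)
def rect(n,l,z):
    q=P(l,z); print(n,q[:,:2].tolist(),'ctr',q.mean(0)); print([np.linalg.norm(q[i]-q[i-1]).round(3) for i in range(4)], [np.degrees(np.arctan2(*(q[i]-q[i-1])[1::-1])).round(1) for i in range(4)])
rect('caddy',[(58,65),(138,74),(103,311),(22,298)],.06)
rect('stripe',[(270,38),(325,44),(288,317),(233,311)],.003)
rect('mat',[(235,33),(523,71),(489,344),(195,304)],.003)
rect('tray',[(684,88),(791,110),(732,413),(624,392)],.003)
rect('bar',[(732,129),(780,135),(733,388),(685,380)],.045)
rect('handle',[(735,206),(786,209),(768,319),(716,305)],.133)
print('bottles',P([(353,112),(339,245)],.151).tolist(), P([(354,117),(339,247)],.121).tolist())
print('jars b w r g',P([(478,116),(443,171),(463,230),(443,283)],.073).tolist())
plan([(0.602,0.021,.25,-.12),(0.602,0.021,.107,-.12)],8.5)
E
```

```text
caddy [[0.6556, 0.3372], [0.6474, 0.2511], [0.3975, 0.2802], [0.4088, 0.3666]] ctr [0.527325 0.308775 0.06    ]
[np.float64(0.249), np.float64(0.086), np.float64(0.252), np.float64(0.087)] [np.float64(-6.8), np.float64(-95.4), np.float64(173.4), np.float64(82.5)]
stripe [[0.6967, 0.1169], [0.6911, 0.0558], [0.3906, 0.0899], [0.3959, 0.1501]] ctr [0.543575 0.103175 0.003   ]
[np.float64(0.303), np.float64(0.061), np.float64(0.302), np.float64(0.06)] [np.float64(-6.3), np.float64(-95.2), np.float64(173.5), np.float64(85.0)]
mat [[0.7017, 0.1559], [0.6651, -0.1639], [0.3651, -0.1296], [0.4026, 0.1919]] ctr [0.533625 0.013575 0.003   ]
[np.float64(0.301), np.float64(0.322), np.float64(0.302), np.float64(0.324)] [np.float64(-6.9), np.float64(-96.5), np.float64(173.5), np.float64(83.3)]
tray [[0.6497, -0.3442], [0.6274, -0.4658], [0.2922, -0.3987], [0.3145, -0.2784]] ctr [ 0.47095  -0.371775  0.003   ]
[np.float64(0.342), np.float64(0.124), np.float64(0.342), np.float64(0.122)] [np.float64(-11.1), np.float64(-100.4), np.float64(168.7), np.float64(79.5)]
bar [[0.6016, -0.3851], [0.5961, -0.
[... 1032 characters left out ...]
-0.01,0.0,0.0,0.027,8.5]]
[[2.15,-2.45,-0.01,0.0,0.0,0.027,8.5],[2.08,-2.5,-0.01,0.0,0.0,0.027,8.5],[2.01,-2.56,-0.01,0.0,0.0,0.027,8.5],[1.94,-2.61,-0.01,0.0,0.0,0.027,8.5],[1.87,-2.67,-0.01,0.0,0.0,0.028,8.5],[1.8,-2.72,-0.01,0.0,0.0,0.027,8.5],[1.72,-2.76,-0.01,0.0,0.0,0.028,8.5],[1.65,-2.81,-0.01,0.0,0.0,0.027,8.5]]
[[1.57,-2.86,-0.01,0.0,0.0,0.028,8.5],[1.49,-2.9,-0.01,0.0,0.0,0.027,8.5],[1.41,-2.93,-0.01,0.0,0.0,0.028,8.5],[1.32,-2.98,0.0,-0.001,0.001,0.027,8.5],[1.25,-3.0,-0.01,0.0,0.0,0.028,8.5]]
-> (0.602, 0.021, 0.107, -0.12) 5
[[0.0,0.0,2.86,0.0,0.0,0.0,8.5],[0.0,0.0,2.86,0.0,0.0,0.0,8.5],[0.0,0.0,2.86,0.0,0.0,0.0,8.5],[0.0,0.0,2.86,0.0,0.0,0.0,8.5],[0.0,0.0,2.86,0.0,0.0,0.0,8.5]]
```

>>> {"fn": "play_rows", "kwargs": {"deltas": [[0,0,0,0,0,0.095,8.5],[0,0,0,0,0,0.095,8.5],[0,0,0,0,0,0.095,8.5],[0,0,0,0,0,0.095,8.5],[0,0,0,0,0,0.095,8.5],[0,0,0,0,0,0.097,8.5],[1.3,-3.4,0,0,0,0,8.5],[1.3,-3.4,0,0,0,0,8.5]], "force": 40}}

```text
clock: 0.77
position: [0.3159, -0.5211, 0.2474]
tool_rot: [3.141, 0.002, -0.126]
wrist_force: [1.9, 0.1, -0.4]
gripper_width: 0.0851
grasp_force: 0.0
```

>>> {"fn": "play_rows", "kwargs": {"deltas": [[1.3,-3.4,0,0,0,0,8.5],[1.3,-3.4,0,0,0,0,8.5],[1.3,-3.4,0,0,0,0,8.5],[1.3,-3.4,0,0,0,0,8.5],[1.3,-3.4,0,0,0,0,8.5],[1.3,-3.4,0,0,0,0,8.5],[1.3,-3.4,0,0,0,0,8.5],[1.3,-3.4,0,0,0,0,8.5]]}}

```text
clock: 1.43
position: [0.4538, -0.261, 0.2481]
tool_rot: [3.142, 0.0, -0.12]
wrist_force: [0.3, 0.2, 0.5]
gripper_width: 0.0851
grasp_force: 0.0
```

>>> {"fn": "play_rows", "kwargs": {"deltas": [[1.3,-3.4,0,0,0,0,8.5],[1.3,-3.4,0,0,0,0,8.5],[1.3,-3.4,0,0,0,0,8.5],[1.3,-3.4,0,0,0,0,8.5],[1.3,-3.4,0,0,0,0,8.5],[1.3,-3.4,0,0,0,0,8.5],[1.3,-3.4,0,0,0,0,8.5],[0,0,0,0,0,0,8.5]]}}

```text
clock: 2.1
position: [0.5749, -0.0275, 0.248]
tool_rot: [-3.135, -0.001, -0.108]
wrist_force: [1.2, 0.4, 0.0]
gripper_width: 0.0849
grasp_force: 0.0
```

>>> {"fn": "play_rows", "kwargs": {"deltas": [[1.05,-2.55,0,0,0,0,8.5],[1.05,-2.55,0,0,0,0,8.5],[0,0,0.5,0,0,0,8.5],[0,0,3,0,0,0,8.5],[0,0,3,0,0,0,8.5],[0,0,3,0,0,0,8.5],[0,0,3,0,0,0,8.5],[0,0,1.6,0,0,0,8.5]]}}

```text
clock: 2.77
position: [0.5966, 0.0101, 0.1032]
tool_rot: [3.14, 0.006, -0.12]
wrist_force: [-0.8, -0.2, 0.3]
gripper_width: 0.0848
grasp_force: 0.0
```

>>> {"fn": "play_rows", "kwargs": {"deltas": [[0,0,0,0,0,0,3.5],[0,0,0,0,0,0,3.5],[0,0,0,0,0,0,3.5],[0,0,0,0,0,0,3.5],[0,0,0,0,0,0,3.5],[0,0,0,0,0,0,3.5]], "force": 40}}

```text
clock: 3.27
position: [0.6008, 0.0114, 0.1091]
tool_rot: [-3.14, -0.003, -0.12]
wrist_force: [-0.3, 1.4, 3.8]
gripper_width: 0.0477
grasp_force: 41.3
```

>>> {"fn": "play_rows", "kwargs": {"deltas": [[0,0,-1.5,0,0,0,3.5],[0,0,-3,0,0,0,3.5],[0,0,-3,0,0,0,3.5],[0,0,-2,0,0,0,3.5],[-0.2,-1.5,0,0,0,0,3.5],[-0.3,-3.0,0,0,0,0,3.5],[-0.3,-3.0,0,0,0,0,3.5],[-0.3,-3.0,0,0,0,0,3.5]]}}

```text
clock: 3.93
position: [0.6005, 0.1158, 0.2019]
tool_rot: [3.14, 0.001, -0.122]
wrist_force: [0.5, 0.7, -4.0]
gripper_width: 0.0476
grasp_force: 41.6
```

>>> {"fn": "play_rows", "kwargs": {"deltas": [[-0.3,-3.0,0,0,0,0,3.5],[-0.3,-3.0,0,0,0,0,3.5],[-0.3,-3.0,0,0,0,0,3.5],[-0.3,-3.0,0,0,0,0,3.5],[-0.3,-3.0,0,0,0,0,3.5],[-0.2,-1.5,0,0,0,0,3.5],[0,0,0,0,0,0,3.5],[0,0,0,0,0,0,3.5]]}}

```text
clock: 4.6
position: [0.6034, 0.2819, 0.2015]
tool_rot: [3.139, 0.001, -0.118]
wrist_force: [1.1, -1.2, -3.5]
gripper_width: 0.0477
grasp_force: 42.0
```

Run:
```python
from h import *
o=env.get_obs(); print(o['position'],o['gripper_width'])
c=cam('top'); p=proj(c,[.6067,.2994,.005]); print(p)
save(c,'a.png',(100,150,340,330),3)
plan([(0.606,0.2994,float(o['position'][2]),-.117)],3.5)
```

```text
[0.60335727 0.28189882 0.20147425] 0.047697054320018
[165.89980298 211.0313244 ]
-> (0.606, 0.2994, 0.20147424716064885, -0.117) 1
[[-0.04,-1.95,0.0,0.003,0.0,-0.004,3.5]]
```

View pics/a.png

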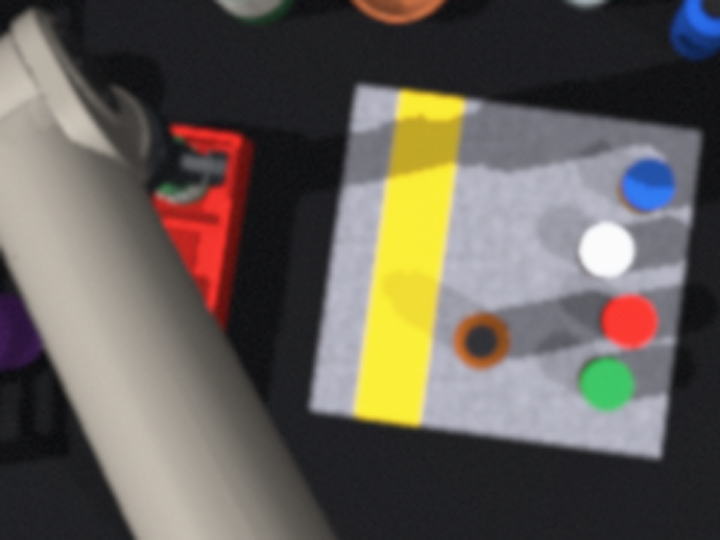

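The picture shows the arm holding the oil over the far cell at (190,175). The jars and vinegar are unmoved. Next I shift 1.9 cm and lower.

>>> {"fn": "play_rows", "kwargs": {"deltas": [[0,-1.0,0,0,0,0,3.5],[0,-0.9,0,0,0,0,3.5],[0,0,2,0,0,0,3.5],[0,0,3,0,0,0,3.5],[0,0,2.5,0,0,0,3.5],[0,0,1,0,0,0,3.5],[0,0,0.4,0,0,0,3.5],[0,0,0,0,0,0,3.5]]}}

```text
clock: 5.32
position: [0.6058, 0.3008, 0.1123]
tool_rot: [3.141, 0.002, -0.12]
wrist_force: [0.7, -0.4, -3.4]
gripper_width: 0.0479
grasp_force: 48.8
```

>>> {"fn": "play_rows", "kwargs": {"deltas": [[0,0,0,0,0,0,3.5],[0,0,0.1,0,0,0,3.5]]}}

```text
clock: 5.48
position: [0.6075, 0.3018, 0.1142]
tool_rot: [-3.139, -0.003, -0.12]
wrist_force: [-0.4, -0.1, -3.6]
gripper_width: 0.048
grasp_force: 48.8
```

>>> {"fn": "play_rows", "kwargs": {"deltas": [[0,0,0.2,0,0,0,3.5],[0,0,0.2,0,0,0,3.5],[0,0,0,0,0,0,3.5]]}}

```text
clock: 5.73
position: [0.6063, 0.3009, 0.1084]
tool_rot: [3.141, -0.0, -0.12]
wrist_force: [-0.3, 0.3, -3.7]
gripper_width: 0.0477
grasp_force: 48.8
```

>>> {"fn": "play_rows", "kwargs": {"deltas": [[0,0,0.2,0,0,0,3.5],[0,0,0,0,0,0,3.5]]}}

```text
clock: 5.9
position: [0.6066, 0.3011, 0.1067]
tool_rot: [-3.141, -0.001, -0.12]
wrist_force: [0.6, -0.3, -2.8]
gripper_width: 0.0478
grasp_force: 48.5
```

>>> {"fn": "play_rows", "kwargs": {"deltas": [[0,0,0.2,0,0,0,3.5],[0,0,0,0,0,0,3.5]]}}

```text
clock: 6.07
position: [0.6077, 0.3012, 0.1065]
tool_rot: [-3.141, -0.003, -0.12]
wrist_force: [-1.6, -0.8, 5.7]
gripper_width: 0.048
grasp_force: 47.5
```

>>> {"fn": "play_rows", "kwargs": {"deltas": [[0,0,0,0,0,0,8.5],[0,0,0,0,0,0,8.5],[0,0,0,0,0,0,8.5],[0,0,0,0,0,0,8.5],[0,0,-2,0,0,0,8.5],[0,0,-3,0,0,0,8.5],[0,0,-3,0,0,0,8.5],[0,0,-2,0,0,0,8.5]]}}

```text
clock: 6.73
position: [0.6071, 0.3015, 0.2071]
tool_rot: [-3.14, -0.003, -0.12]
wrist_force: [0.2, 0.0, 1.0]
gripper_width: 0.0849
grasp_force: 0.0
```

>>> {"fn": "play_rows", "kwargs": {"deltas": [[-1,3,0,0,0,0,8.5],[-1.1,3.2,0,0,0,0,8.5],[-1.1,3.2,0,0,0,0,8.5],[-1.1,3.2,0,0,0,0,8.5],[-1.1,3.2,0,0,0,0,8.5],[-1.1,3.2,0,0,0,0,8.5],[-1.1,3.2,0,0,0,0,8.5],[-1.1,3.2,0,0,0,0,8.5]]}}

```text
clock: 7.4
position: [0.4885, 0.0577, 0.2043]
tool_rot: [3.141, -0.0, -0.12]
wrist_force: [0.5, -1.2, 0.1]
gripper_width: 0.085
grasp_force: 0.0
```

>>> {"fn": "play_rows", "kwargs": {"deltas": [[-1.1,2.8,0,0,0,0,8.5],[0,0,0,0,0,0,8.5],[0,0,0,0,0,0,8.5]]}}

```text
clock: 7.65
position: [0.4747, 0.031, 0.2044]
tool_rot: [3.141, -0.0, -0.124]
wrist_force: [0.9, 0.5, 0.3]
gripper_width: 0.0848
grasp_force: 0.0
```

Run:
```python
from h import *
o=env.get_obs(); print(o['position'],o['tool_rot'])
c=cam('side'); save(c,'b.png',(150,120,400,345),3.1)
plan([(0.4735,0.0325,float(o['position'][2]),-.117),(0.4735,0.0325,.107,-.117)],8.5)
```

```text
[0.47466151 0.03099837 0.20441763] [ 3.14109650e+00 -3.97096793e-04 -1.23888314e-01]
-> (0.4735, 0.0325, 0.20441763102264227, -0.117) 1
[[-0.18,0.04,0.01,0.0,-0.001,-0.004,8.5]]
-> (0.4735, 0.0325, 0.107, -0.117) 3
[[0.0,0.0,3.25,0.0,0.0,0.0,8.5],[0.0,0.0,3.25,0.0,0.0,0.0,8.5],[0.0,0.01,3.25,0.0,0.0,0.0,8.5]]
```

View pics/b.png

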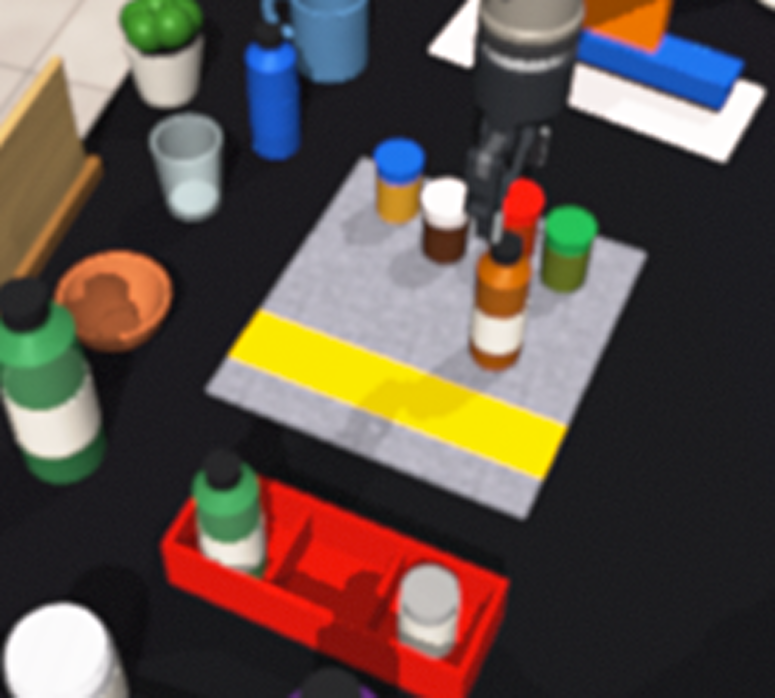

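Oil stands upright in the far cell (225,520), and the gripper is above the vinegar (500,300). Now I grasp it and carry it over.

>>> {"fn": "play_rows", "kwargs": {"deltas": [[-0.1,0,3,0,0,0,8.5],[0,0,3,0,0,0,8.5],[0,0,3,0,0,0,8.5],[0,0,0.7,0,0,0,3.5],[0,0,0,0,0,0,3.5],[0,0,0,0,0,0,3.5],[0,0,0,0,0,0,3.5],[0,0,0,0,0,0,3.5]]}}

```text
clock: 8.37
position: [0.4753, 0.0332, 0.1086]
tool_rot: [-3.141, -0.003, -0.12]
wrist_force: [-0.5, 0.0, -3.8]
gripper_width: 0.0473
grasp_force: 41.5
```

>>> {"fn": "play_rows", "kwargs": {"deltas": [[0,0,0,0,0,0,3.5],[0,0,-1.5,0,0,0,3.5],[0,0,-3,0,0,0,3.5],[0,0,-3,0,0,0,3.5],[0,0,-2,0,0,0,3.5],[0.1,-1.5,0,0,0,0,3.5],[0.2,-2.9,0,0,0,0,3.5],[0.2,-2.9,0,0,0,0,3.5]]}}

```text
clock: 9.03
position: [0.4882, 0.1043, 0.2033]
tool_rot: [3.141, -0.002, -0.124]
wrist_force: [1.4, -0.3, -3.3]
gripper_width: 0.0474
grasp_force: 42.3
```

>>> {"fn": "play_rows", "kwargs": {"deltas": [[0.2,-2.9,0,0,0,0,3.5],[0.2,-2.9,0,0,0,0,3.5],[0.2,-2.9,0,0,0,0,3.5],[0.2,-2.9,0,0,0,0,3.5],[0.2,-2.9,0,0,0,0,3.5],[0.2,-2.9,0,0,0,0,3.5],[0,0,0,0,0,0,3.5],[0,0,0,0,0,0,3.5]]}}

```text
clock: 9.7
position: [0.52, 0.2784, 0.2024]
tool_rot: [-3.141, 0.0, -0.116]
wrist_force: [-0.2, -0.4, -4.1]
gripper_width: 0.0469
grasp_force: 42.6
```

>>> {"fn": "play_rows", "kwargs": {"deltas": [[0.15,-1.5,0,0,0,0,3.5],[0.15,-1.5,0,0,0,0,3.5],[0,0,2,0,0,0,3.5],[0,0,3,0,0,0,3.5],[0,0,2.5,0,0,0,3.5],[0,0,1.2,0,0,0,3.5],[0,0,0.3,0,0,0,3.5],[0,0,0,0,0,0,3.5]]}}

```text
clock: 10.37
position: [0.5275, 0.3054, 0.1122]
tool_rot: [3.142, 0.0, -0.121]
wrist_force: [-0.4, -0.1, -2.6]
gripper_width: 0.0466
grasp_force: 42.8
```

>>> {"fn": "play_rows", "kwargs": {"deltas": [[0,0,0.2,0,0,0,3.5],[0,0,0,0,0,0,3.5]]}}

```text
clock: 10.53
position: [0.5281, 0.3062, 0.1115]
tool_rot: [-3.14, -0.002, -0.12]
wrist_force: [-0.1, -0.4, -3.3]
gripper_width: 0.047
grasp_force: 42.8
```

>>> {"fn": "play_rows", "kwargs": {"deltas": [[0,0,0.2,0,0,0,3.5],[0,0,0,0,0,0,3.5]]}}

```text
clock: 10.7
position: [0.5282, 0.3064, 0.1103]
tool_rot: [-3.14, -0.002, -0.12]
wrist_force: [-1.9, -0.0, 3.4]
gripper_width: 0.047
grasp_force: 43.4
```

>>> {"fn": "play_rows", "kwargs": {"deltas": [[0,0,0,0,0,0,8.5],[0,0,0,0,0,0,8.5],[0,0,0,0,0,0,8.5],[0,0,0,0,0,0,8.5],[0,0,-2,0,0,0,8.5],[0,0,-3.5,0,0,0,8.5],[0,0,-3.5,0,0,0,8.5],[0,0,-3,0,0,0,8.5]]}}

```text
clock: 11.37
position: [0.5274, 0.3057, 0.2303]
tool_rot: [-3.141, -0.001, -0.12]
wrist_force: [0.0, 0.0, 1.0]
gripper_width: 0.0849
grasp_force: 0.0
```

>>> {"fn": "play_rows", "kwargs": {"deltas": [[0.1,3,-0.5,0,0,0,8.5],[0.1,3.5,-0.5,0,0,0,8.5],[0.1,3.5,0,0,0,0,8.5],[0.1,3.5,0,0,0,0,8.5],[0.1,3.5,0,0,0,0,8.5],[0.1,3.5,0,0,0,0,8.5],[0.1,3.5,0,0,0,0,8.5],[0.1,3.5,0,0,0,0,8.5]]}}

```text
clock: 12.03
position: [0.5019, 0.0298, 0.2385]
tool_rot: [3.142, -0.001, -0.12]
wrist_force: [1.2, -0.1, 0.6]
gripper_width: 0.0848
grasp_force: 0.0
```

>>> {"fn": "play_rows", "kwargs": {"deltas": [[0.1,3.5,0,0,0,0,8.5],[0.1,3.5,0,0,0,0,8.5],[0.1,3.5,0,0,0,0,8.5],[0.1,3.5,0,0,0,0,8.5],[0.1,3.5,0,0,0,0,8.5],[0.1,3.5,0,0,0,0,8.5],[0.1,3.5,0,0,0,0,8.5],[0,0,0,0,0,0.068,8.5]]}}

```text
clock: 12.7
position: [0.4776, -0.2214, 0.2385]
tool_rot: [3.137, -0.001, -0.2]
wrist_force: [0.2, -0.9, 1.0]
gripper_width: 0.085
grasp_force: 0.0
```

>>> {"fn": "play_rows", "kwargs": {"deltas": [[0,0,0,0,0,0,8.5],[0,0,0,0,0,0,8.5]]}}

```text
clock: 12.87
position: [0.48, -0.212, 0.2382]
tool_rot: [-3.141, 0.0, -0.186]
wrist_force: [-0.5, 0.3, -0.2]
gripper_width: 0.0849
grasp_force: 0.0
```

Run:
```python
from h import *
o=env.get_obs(); print(o['position'],o['tool_rot'])
c=cam('top'); s=cam('side'); 
import cv2
a=np.array(c['img'])[150:340,120:450,::-1]; b=np.array(s['img'])[60:390,80:410,::-1]
a=cv2.resize(a,(480,276)); b=cv2.resize(b,(560,560)[:2]) if 0 else cv2.resize(b,(310,310))
a=cv2.copyMakeBorder(a,0,34,0,0,cv2.BORDER_CONSTANT); cv2.imwrite('pics/c.png',cv2.hconcat([a,b]))
plan([(0.464,-0.391,.25,-.188),(0.464,-.391,.101,-.188)],8.5)
```

```text
[ 0.47995386 -0.21195524  0.23820704] [-3.14080482e+00  5.70197233e-05 -1.86425917e-01]
-> (0.464, -0.391, 0.25, -0.188) 6
[[0.28,3.0,-0.2,0.0,0.0,0.001,8.5],[0.29,3.0,-0.2,0.0,0.0,0.001,8.5],[0.29,3.0,-0.2,0.0,0.0,0.0,8.5],[0.29,3.0,-0.19,0.0,0.0,0.001,8.5],[0.29,3.0,-0.2,0.0,0.0,0.0,8.5],[0.29,3.0,-0.19,-0.001,0.0,0.001,8.5]]
-> (0.464, -0.391, 0.101, -0.188) 5
[[0.0,0.0,2.98,0.0,0.0,0.0,8.5],[0.0,0.0,2.98,0.0,0.0,0.0,8.5],[0.0,0.0,2.98,0.0,0.0,0.0,8.5],[0.0,0.0,2.98,0.0,0.0,0.0,8.5],[0.0,-0.01,2.98,0.0,0.0,0.0,8.5]]
```

View pics/c.png

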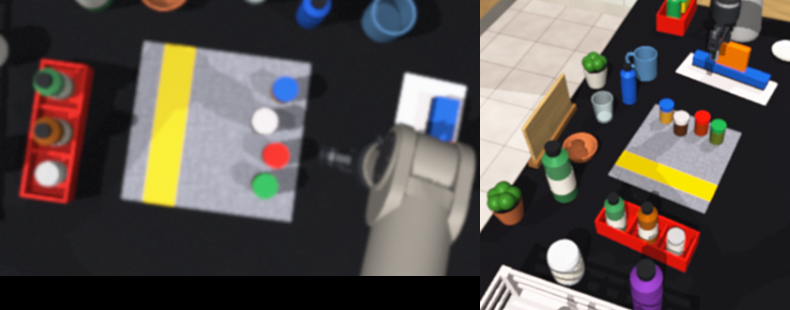

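Both bottles are upright in their cells, oil at (52,84) and vinegar at (50,132), and all four jars stand as before. On to the squeegee.

>>> {"fn": "play_rows", "kwargs": {"deltas": [[0.3,3,0,0,0,0,8.5],[0.3,3,0,0,0,0,8.5],[0.3,3,0,0,0,0,8.5],[0.3,3,0,0,0,0,8.5],[0.3,3,0,0,0,0,8.5],[0.3,3,0,0,0,0,8.5],[0,0,0,0,0,0,8.5],[0,0,0,0,0,0,8.5]]}}

```text
clock: 13.63
position: [0.4637, -0.3934, 0.238]
tool_rot: [-3.142, 0.0, -0.189]
wrist_force: [0.3, 0.6, -0.2]
gripper_width: 0.0855
grasp_force: 0.0
```

>>> {"fn": "play_rows", "kwargs": {"deltas": [[0,0,3,0,0,0,8.5],[0,0,3,0,0,0,8.5],[0,0,3,0,0,0,8.5],[0,0,3,0,0,0,8.5],[0,0,1.6,0,0,0,8.5],[0,0,0,0,0,0,8.5],[0,0,0,0,0,0,8.5]]}}

```text
clock: 14.22
position: [0.4647, -0.3904, 0.1019]
tool_rot: [-3.14, 0.001, -0.185]
wrist_force: [0.2, -0.0, 0.6]
gripper_width: 0.085
grasp_force: 0.0
```

Grip it firmly and lift.

>>> {"fn": "play_rows", "kwargs": {"deltas": [[0,0,0,0,0,0,1],[0,0,0,0,0,0,1],[0,0,0,0,0,0,1],[0,0,0,0,0,0,1],[0,0,0,0,0,0,1],[0,0,0,0,0,0,1],[0,0,0,0,0,0,1],[0,0,0,0,0,0,1]], "force": 90}}

```text
clock: 14.88
position: [0.4643, -0.3929, 0.1031]
tool_rot: [3.141, -0.001, -0.188]
wrist_force: [-0.1, 0.5, 5.2]
gripper_width: 0.0227
grasp_force: 88.0
```

>>> {"fn": "play_rows", "kwargs": {"deltas": [[0,0,-1,0,0,0,1],[0,0,-2,0,0,0,1],[0,0,-2,0,0,0,1],[0,0,0,0,0,0,1],[0,0,0,0,0,0,1]]}}

```text
clock: 15.3
position: [0.4641, -0.3932, 0.1528]
tool_rot: [3.141, -0.002, -0.188]
wrist_force: [0.9, 1.3, -3.0]
gripper_width: 0.023
grasp_force: 88.1
```

Run:
```python
from h import *
o=env.get_obs(); p=o['position']; print(p,o['tool_rot'])
plan([(0.5127,-0.171,float(p[2]),-.1126),(0.5127,-.171,.106,-.1126)],1)
```

```text
[ 0.46407046 -0.39323472  0.15281796] [ 3.14065117e+00 -1.52257618e-03 -1.88462772e-01]
-> (0.5127, -0.171, 0.1528179551087902, -0.1126) 7
[[0.09,-3.25,0.0,0.0,0.0,-0.011,1],[0.12,-3.25,0.0,0.0,0.0,-0.011,1],[0.16,-3.25,0.0,0.0,0.0,-0.011,1],[0.19,-3.24,-0.01,0.0,0.0,-0.011,1],[0.23,-3.24,0.0,0.0,0.0,-0.011,1],[0.27,-3.24,-0.01,0.001,-0.001,-0.01,1],[0.3,-3.23,0.0,0.0,0.0,-0.011,1]]
-> (0.5127, -0.171, 0.106, -0.1126) 2
[[0.0,0.0,2.34,0.0,0.0,0.0,1],[0.0,0.0,2.34,0.0,0.0,0.0,1]]
```

>>> {"fn": "play_rows", "kwargs": {"deltas": [[0.1,-2,0,0,0,-0.011,1],[0.1,-3,0,0,0,-0.011,1],[0.15,-3.2,0,0,0,-0.011,1],[0.2,-3.2,0,0,0,-0.011,1],[0.25,-3.2,0,0,0,-0.011,1],[0.25,-3.2,0,0,0,-0.011,1],[0.3,-3.2,0,0,0,-0.01,1],[0,-1,0,0,0,0,1]]}}

```text
clock: 15.97
position: [0.5106, -0.1703, 0.1504]
tool_rot: [-3.137, 0.003, -0.105]
wrist_force: [0.3, 1.2, -3.0]
gripper_width: 0.0229
grasp_force: 88.6
```

>>> {"fn": "play_rows", "kwargs": {"deltas": [[0,0,0,0,0,0,1],[0,0,0,0,0,0,1]]}}

```text
clock: 16.13
position: [0.5093, -0.1769, 0.1509]
tool_rot: [3.141, 0.003, -0.111]
wrist_force: [-0.5, -0.7, -2.8]
gripper_width: 0.0228
grasp_force: 88.5
```

Run:
```python
from h import *
ps=[];
for i in range(1): o=env.get_obs(); print(o['position'],o['tool_rot'])
c=cam('side'); save(c,'d.png',(200,80,420,245),3.6)
```

```text
[ 0.50931865 -0.17690476  0.15089054] [ 3.14130790e+00  2.73048234e-03 -1.10528547e-01]
```

View pics/d.png

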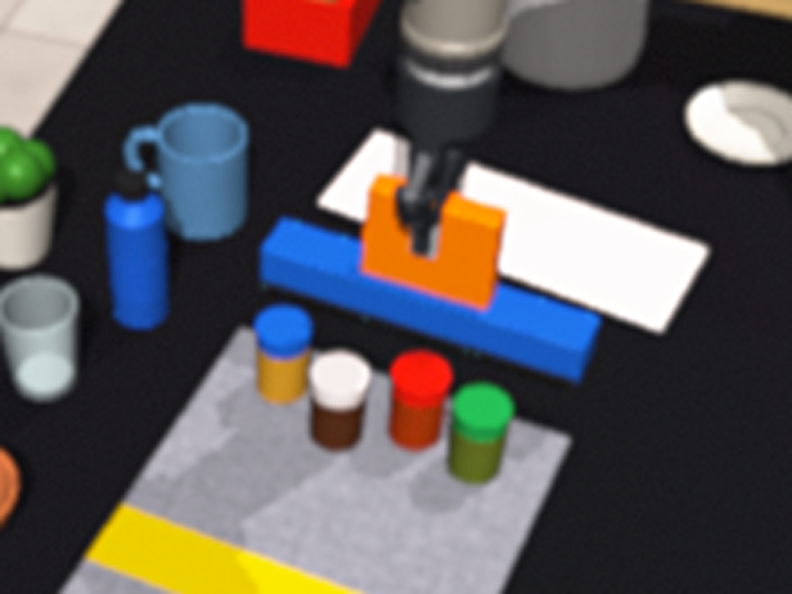

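The squeegee is held level behind the jars. Its front top edge runs from (262,248) to (582,350), and the jar row is clear in front. I check its yaw.

Run:
```python
from h import *
import pickle
c=pickle.load(open('side.pkl','rb'))
q=lambda u,v,z: atz(c,200+(u+.5)/3.6-.5,80+(v+.5)/3.6-.5,z)
for n,a,b,z in (('top',(262,248),(582,350),.0935),('bot',(262,285),(580,381),.0515),('back',(285,218),(600,318),.0935)):
    A,B=q(*a,z),q(*b,z); d=A-B; m=(A+B)/2
    print(n,A,B,np.linalg.norm(d),np.arctan2(d[1],d[0]))
    v=np.array([.1126,.9936]); print('v coord',(m[:2]-[.5336,.0136])@v, 'tcp v',(np.array([.5093,-.1769])-[.5336,.0136])@v)
# mat edges in same view
A,B=q(570,436,.003),q(245,328,.003);print('mat -y edge',A,B,np.arctan2(*(B-A)[1::-1]))
```

```text
top [ 0.64744024 -0.17055114  0.0935    ] [ 0.3715473  -0.13909658  0.0935    ] 0.2776802231150514 -0.11351988742436701
v coord -0.17006030802331396 tcp v -0.19201698
bot [ 0.64709642 -0.17055636  0.0515    ] [ 0.36792515 -0.14674331  0.0515    ] 0.28018504734081007 -0.08509308634635199
v coord -0.17408508505451928 tcp v -0.19201698
back [ 0.64080906 -0.21253782  0.0935    ] [ 0.36483229 -0.17915611  0.0935    ] 0.27798833810110074 -0.12037363080186188
v coord -0.2115722550516568 tcp v -0.19201698
mat -y edge [ 0.36523995 -0.13009199  0.003     ] [ 0.65985666 -0.1629954   0.003     ] -0.11122118946933922
```

>>> {"fn": "play_rows", "kwargs": {"deltas": [[0,0,1.5,0,0,0,1],[0,0,2,0,0,0,1],[0,0,0.8,0,0,0,1],[0,0,0,0,0,0,1],[0,0,0,0,0,0,1]]}}

```text
clock: 16.6
position: [0.5097, -0.1785, 0.1089]
tool_rot: [3.141, 0.001, -0.114]
wrist_force: [0.4, 0.1, -2.6]
gripper_width: 0.0232
grasp_force: 88.3
```

>>> {"fn": "play_rows", "kwargs": {"deltas": [[0,-0.5,0,0,0,0,1],[0,-0.8,0,0,0,0,1],[0,-0.8,0,0,0,0,1],[0,-0.8,0,0,0,0,1]]}}

```text
clock: 16.93
position: [0.5142, -0.1472, 0.11]
tool_rot: [-3.141, -0.001, -0.111]
wrist_force: [0.4, -0.4, -2.5]
gripper_width: 0.0231
grasp_force: 88.7
```

>>> {"fn": "play_rows", "kwargs": {"deltas": [[0,-1,0,0,0,0,1],[0,-1,0,0,0,0,1],[0,-1,0,0,0,0,1],[0,-1,0,0,0,0,1],[0,-1,0,0,0,0,1],[0,-1,0,0,0,0,1],[0,-1,0,0,0,0,1],[0,-1,0,0,0,0,1]]}}

```text
clock: 17.6
position: [0.5226, -0.0706, 0.1099]
tool_rot: [3.138, -0.001, -0.113]
wrist_force: [0.1, -5.7, 0.8]
gripper_width: 0.0229
grasp_force: 89.0
```

>>> {"fn": "play_rows", "kwargs": {"deltas": [[0,-1,0,0,0,0,1],[0,-1,0,0,0,0,1],[0,-1,0,0,0,0,1],[0,-1,0,0,0,0,1],[0,-1,0,0,0,0,1],[0,-0.8,0,0,0,0,1],[0,-0.5,0,0,0,0,1],[0,-0.3,0,0,0,0,1]]}}

```text
clock: 18.27
position: [0.5299, -0.0047, 0.1098]
tool_rot: [3.138, -0.0, -0.112]
wrist_force: [-0.9, -7.6, 1.7]
gripper_width: 0.023
grasp_force: 89.4
```

>>> {"fn": "play_rows", "kwargs": {"deltas": [[0,0,0,0,0,0,1],[0,0,0,0,0,0,1]]}}

```text
clock: 18.43
position: [0.5299, -0.0043, 0.1098]
tool_rot: [3.139, -0.0, -0.112]
wrist_force: [0.4, -4.9, 0.8]
gripper_width: 0.0232
grasp_force: 89.0
```

Run:
```python
from h import *
o=env.get_obs(); p=o['position']; print(p,o['tool_rot'])
M=np.array([.5336,.0136]); u=np.array([.9937,-.1124]); v=np.array([.1124,.9937])
print('tcp u,v',(p[:2]-M)@u,(p[:2]-M)@v)
c=cam('side'); save(c,'e.png',(190,130,390,280),4)
```

```text
[ 0.52994435 -0.00429262  0.10976065] [ 3.13930187e+00 -4.54946370e-04 -1.11800350e-01]
tcp u,v -0.0016214936439690499 -0.018190792642657445
```

View pics/e.png

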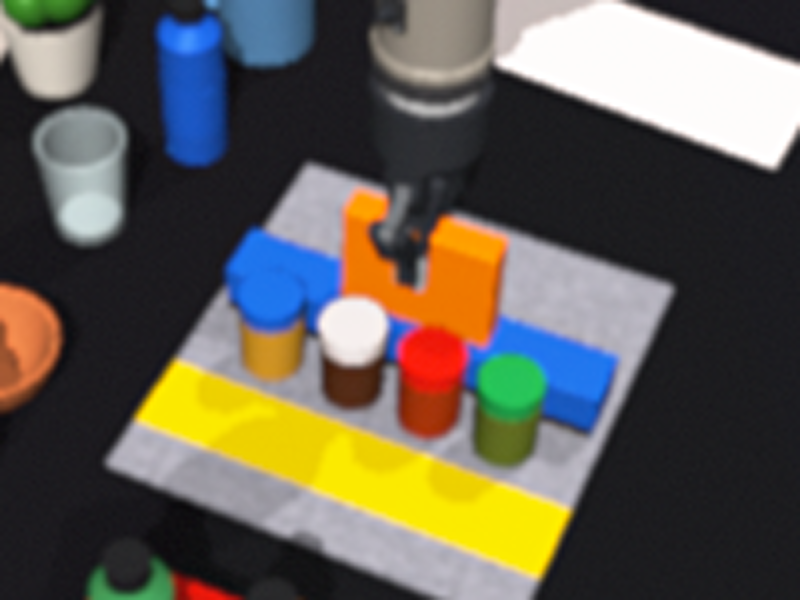

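All four jars are in line against the bar, upright, with lids at (272,290), (354,318), (432,350) and (511,378). The stripe is about 6 cm ahead.

>>> {"fn": "play_rows", "kwargs": {"deltas": [[0,-0.5,0,0,0,0,1],[0,-0.9,0,0,0,0,1],[0,-0.9,0,0,0,0,1],[0,-0.9,0,0,0,0,1],[0,-0.9,0,0,0,0,1],[0,-0.7,0,0,0,0,1],[0,-0.4,0,0,0,0,1],[0,-0.2,0,0,0,0,1]]}}

```text
clock: 19.15
position: [0.5356, 0.0489, 0.1096]
tool_rot: [3.138, 0.001, -0.112]
wrist_force: [-1.1, -7.5, 2.3]
gripper_width: 0.023
grasp_force: 89.4
```

>>> {"fn": "play_rows", "kwargs": {"deltas": [[0,-0.3,0,0,0,0,1],[0,0,0,0,0,0,1],[0,0,0,0,0,0,1]]}}

```text
clock: 19.4
position: [0.5359, 0.0516, 0.1095]
tool_rot: [3.138, 0.001, -0.112]
wrist_force: [-0.8, -5.7, 2.4]
gripper_width: 0.0228
grasp_force: 89.2
```

Run:
```python
from h import *
o=env.get_obs(); p=o['position']; print(p,o['tool_rot'])
M=np.array([.5336,.0136]); u=np.array([.9937,-.1124]); v=np.array([.1124,.9937])
print('tcp u,v',(p[:2]-M)@u,(p[:2]-M)@v)
c=cam('side'); import pickle; pickle.dump(c,open('s2.pkl','wb')); save(c,'f.png',(190,160,350,280),5)
# predicted lid-top outlines if jars at v=target for overlay: stripe centre
print([(proj(c,[*(M+u*x+v*.09),.003])-[190,160])*5 for x in (-.15,.15)])
```

```text
[0.53589333 0.05159424 0.10953182] [ 3.13845509e+00  6.39913957e-04 -1.12403725e-01]
tcp u,v -0.0019916659397512565 0.03801264460717708
[array([691.35733963, 526.26845739]), array([191.57037655, 336.20990542])]
```

View pics/f.png

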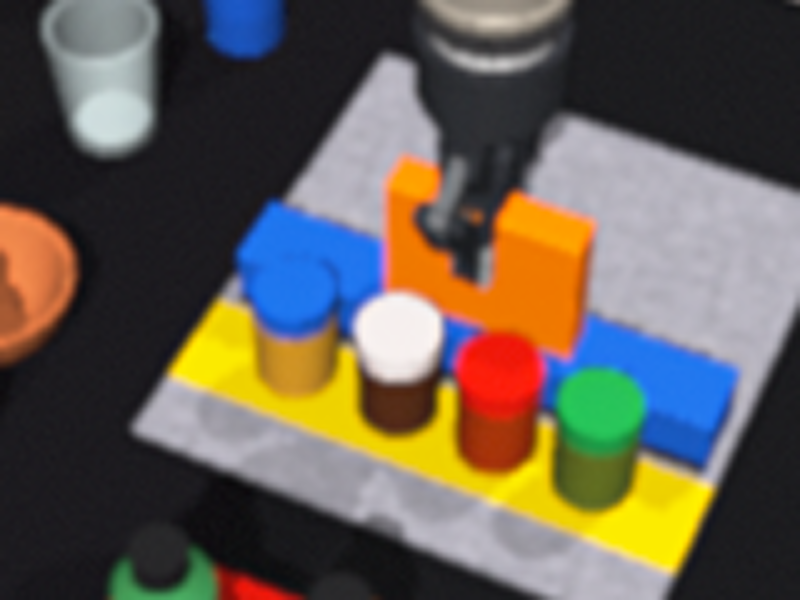

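Run:
```python
from h import *
import pickle
c=pickle.load(open('s2.pkl','rb')); C=-c['R'].T@c['t']
M=np.array([.5336,.0136]); u=np.array([.9937,-.1124]); v=np.array([.1124,.9937])
q=lambda a,z: atz(c,190+(a[0]+.5)/5-.5,160+(a[1]+.5)/5-.5,z)[:2]
uv=lambda P: np.round([(P-M)@u,(P-M)@v],4)
for a in ((170,375),(675,570),(223,300),(715,488)): print('stripe',uv(q(a,.003)))
for a in ((295,394),(396,432),(495,470),(592,507)):
    P=q(a,.003); d=C[:2]-P; d/=np.linalg.norm(d); print('base',uv(P-.023*d))
for a in ((293,290),(398,327),(499,366),(600,404)): print('lid',uv(q(a,.073)))
```

```text
stripe [0.1495 0.1185]
stripe [-0.1503  0.1184]
stripe [0.148  0.0584]
stripe [-0.1517  0.0609]
base [0.0918 0.0806]
base [0.0287 0.0794]
base [-0.032   0.0788]
base [-0.09    0.0782]
lid [0.0872 0.0848]
lid [0.0257 0.0837]
lid [-0.0329  0.0848]
lid [-0.0896  0.0852]
```

>>> {"fn": "play_rows", "kwargs": {"deltas": [[0,-0.3,0,0,0,0,1],[0,-0.3,0,0,0,0,1],[0,-0.1,0,0,0,0,1],[0,0,0,0,0,0,1],[0,0,0,0,0,0,1]]}}

```text
clock: 19.87
position: [0.5366, 0.0585, 0.1095]
tool_rot: [3.138, 0.001, -0.113]
wrist_force: [0.4, -5.1, 1.3]
gripper_width: 0.0235
grasp_force: 89.2
```

>>> {"fn": "play_rows", "kwargs": {"deltas": [[0,0.5,0,0,0,0,1],[0,1.5,0,0,0,0,1],[0,3,0,0,0,0,1],[0,3,0,0,0,0,1],[0,0,0,0,0,0,1],[0,0,0,0,0,0,1]]}}

```text
clock: 20.37
position: [0.5275, -0.0202, 0.109]
tool_rot: [-3.141, 0.001, -0.116]
wrist_force: [0.4, 0.9, -3.1]
gripper_width: 0.0232
grasp_force: 88.8
```

Run:
```python
from h import *
o=env.get_obs(); p=o['position']; print(p,o['tool_rot'])
t=cam('top'); c=cam('side'); import pickle; pickle.dump((c,t),open('s3.pkl','wb'))
a=np.array(c['img'])[190:280,200:350,::-1]
cv2.imwrite('pics/g.png',cv2.resize(a,None,fx=5.3,fy=5.3,interpolation=cv2.INTER_CUBIC))
plan([(p[0],p[1],.17,-.1126),(0.471,-.372,.17,-.19)],1)
```

```text
[ 0.52751407 -0.02018081  0.10899803] [-3.14076995e+00  7.94390405e-04 -1.16009198e-01]
-> (np.float64(0.5275140667019635), np.float64(-0.020180810609550313), 0.17, -0.1126) 2
[[-0.01,0.13,-3.04,-0.001,0.0,0.001,1],[-0.02,0.14,-3.04,-0.001,0.0,0.0,1]]
-> (0.471, -0.372, 0.17, -0.19) 11
[[-0.15,3.24,0.0,0.0,0.0,0.007,1],[-0.13,3.24,0.0,0.0,0.0,0.007,1],[-0.11,3.24,0.0,0.0,0.0,0.007,1],[-0.08,3.24,0.0,0.0,0.0,0.007,1],[-0.06,3.24,0.0,0.0,0.0,0.007,1],[-0.04,3.24,0.0,0.0,0.0,0.007,1],[-0.02,3.24,0.0,0.0,0.0,0.007,1],[0.01,3.24,0.0,0.0,0.0,0.007,1]]
[[0.03,3.24,0.0,0.0,0.0,0.007,1],[0.05,3.23,0.0,0.0,0.0,0.007,1],[0.07,3.23,0.0,0.0,0.0,0.008,1]]
```

View pics/g.png

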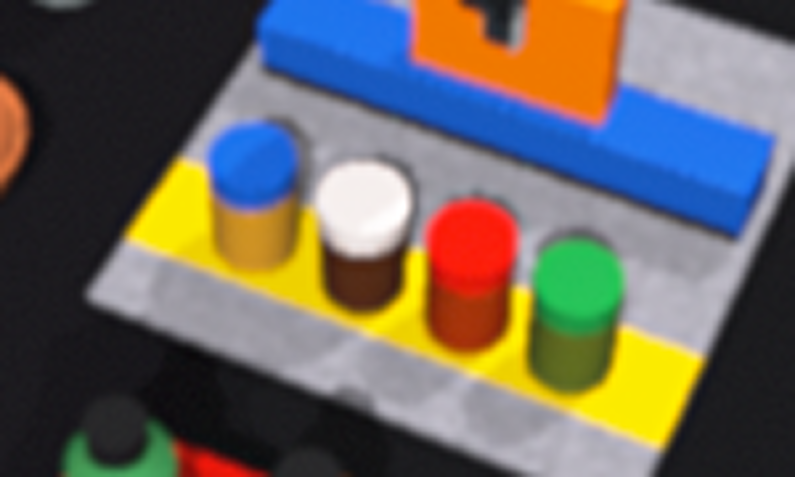

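The jars stand in line on the stripe, with bases at (255,270), (361,311), (466,350) and (570,392) and the yellow near edge running (125,237)–(662,446). I check with the top view's lid centroids.

Run:
```python
from h import *
import pickle
c,t=pickle.load(open('s3.pkl','rb')); C=-c['R'].T@c['t']
M=np.array([.5336,.0136]); u=np.array([.9937,-.1124]); v=np.array([.1124,.9937])
uv=lambda P: np.round([(P-M)@u,(P-M)@v],4)
q=lambda a,z: atz(c,200+(a[0]+.5)/5.3-.5,190+(a[1]+.5)/5.3-.5,z)[:2]
for a in ((125,237),(662,446),(180,158),(704,357)): print('stripe',uv(q(a,.003)))
for a in ((255,270),(361,311),(466,350),(570,392)):
    P=q(a,.003); d=C[:2]-P; d/=np.linalg.norm(d); print('base',uv(P-.023*d))
for a in ((253,162),(364,203),(472,244),(578,281)): print('lid',uv(q(a,.073)))
# top view
im=np.array(t['img']); h=cv2.cvtColor(im,cv2.COLOR_RGB2HSV)
m=((h[...,0]>22)&(h[...,0]<34)&(h[...,1]>120)&(h[...,2]>90)).astype(np.uint8)
ys,xs=np.nonzero(m); P=np.array([uv(atz(t,x,y,.003)[:2]) for x,y in zip(xs,ys)])
s=abs(P[:,1]-.09)<.05
s&=abs(P[:,0])<.145
for lo,hi in ((-.145,-.115),(-.145,.145),(.115,.145)):
    k=s&(P[:,0]>lo)&(P[:,0]<hi); print('top stripe v',lo,hi,np.percentile(P[k,1],[1,50,99]) if k.any() else None)
for n,lo,hi in (('blue',100,125),('green',50,85),('red',-1,6)):
    m=((h[...,0]>lo)&(h[...,0]<hi)&(h[...,1]>130)&(h[...,2]>70)).astype(np.uint8)
    nn,_,st,ce=cv2.connectedComponentsWithStats(m)
    for k in range(1,nn):
        w=uv(atz(t,*ce[k],.073)[:2])
        if st[k,4]>30 and abs(w[0])<.15 and abs(w[1]-.09)<.06: print('top',n,st[k],w)
```

```text
stripe [0.151  0.1181]
stripe [-0.1502  0.1189]
stripe [0.15   0.0586]
stripe [-0.151   0.0604]
base [0.0908 0.0882]
base [0.0282 0.0876]
base [-0.0319  0.0862]
base [-0.0909  0.0867]
lid [0.0853 0.0936]
lid [0.0238 0.0935]
lid [-0.0348  0.0941]
lid [-0.09    0.0928]
top stripe v -0.145 -0.115 [0.063156 0.0911   0.119372]
top stripe v -0.145 0.145 [0.0614  0.0808  0.11969]
top stripe v 0.115 0.145 [0.061424 0.0885   0.119   ]
top blue [231 194  17  16 205] [0.087  0.0896]
top green [222 261  17  16 209] [-0.0878  0.0896]
top red [224 240  18  14 197] [-0.0319  0.0897]
```

Jars are at v = 0.0896 against a stripe centre of about 0.090, so the row is good. Now the squeegee goes back to the tray.

>>> {"fn": "play_rows", "kwargs": {"deltas": [[0,0.5,-2,0,0,0,1],[0,0.5,-3,0,0,0,1],[0,1,-1,0,0,0,1],[-0.1,3.2,0,0,0,0.007,1],[-0.1,3.2,0,0,0,0.007,1],[-0.1,3.2,0,0,0,0.007,1],[-0.1,3.2,0,0,0,0.007,1],[-0.1,3.2,0,0,0,0.007,1]]}}

```text
clock: 21.13
position: [0.5008, -0.1977, 0.169]
tool_rot: [-3.141, -0.001, -0.146]
wrist_force: [1.6, -0.6, -2.4]
gripper_width: 0.0232
grasp_force: 89.0
```

>>> {"fn": "play_rows", "kwargs": {"deltas": [[0,3.2,0,0,0,0.007,1],[0,3.2,0,0,0,0.008,1],[0,3.2,0,0,0,0.008,1],[0,3.2,0,0,0,0.008,1],[0.1,3.2,0,0,0,0.008,1],[0,1.5,0,0,0,0,1],[0,0,0,0,0,0,1],[0,0,0,0,0,0,1]]}}

```text
clock: 21.8
position: [0.473, -0.3702, 0.1686]
tool_rot: [-3.141, 0.0, -0.187]
wrist_force: [0.3, 1.4, -2.4]
gripper_width: 0.0229
grasp_force: 88.8
```

Run:
```python
from h import *
o=env.get_obs(); p=o['position']; print(p,o['tool_rot'])
plan([(0.471,-.372,float(p[2]),-.19),(0.471,-.372,.107,-.19)],1)
```

```text
[ 0.47304622 -0.37021924  0.16859981] [-3.14077697e+00  3.52497526e-04 -1.87323300e-01]
-> (0.471, -0.372, 0.16859980845841613, -0.19) 1
[[-0.17,0.21,0.0,-0.001,0.0,0.003,1]]
-> (0.471, -0.372, 0.107, -0.19) 2
[[0.0,0.0,3.08,0.0,0.0,0.0,1],[0.0,0.0,3.08,0.0,0.0,0.0,1]]
```

>>> {"fn": "play_rows", "kwargs": {"deltas": [[-0.2,0.2,2,0,0,0,1],[0,0,2.5,0,0,0,1],[0,0,1.5,0,0,0,1],[0,0,0.2,0,0,0,1],[0,0,0,0,0,0,1],[0,0,0,0,0,0,1]]}}

```text
clock: 22.3
position: [0.4721, -0.3708, 0.1081]
tool_rot: [-3.141, -0.001, -0.184]
wrist_force: [-0.5, 0.1, -1.5]
gripper_width: 0.0229
grasp_force: 89.0
```

>>> {"fn": "play_rows", "kwargs": {"deltas": [[0,0,0.2,0,0,0,1],[0,0,0,0,0,0,1]]}}

```text
clock: 22.47
position: [0.4716, -0.3718, 0.1063]
tool_rot: [3.141, -0.002, -0.186]
wrist_force: [-1.1, 0.1, -4.1]
gripper_width: 0.0231
grasp_force: 89.0
```

>>> {"fn": "play_rows", "kwargs": {"deltas": [[0,0,0.1,0,0,0,1],[0,0,0,0,0,0,1]]}}

```text
clock: 22.63
position: [0.471, -0.3718, 0.1048]
tool_rot: [3.141, -0.001, -0.186]
wrist_force: [0.3, -0.7, -3.4]
gripper_width: 0.0229
grasp_force: 89.0
```

>>> {"fn": "play_rows", "kwargs": {"deltas": [[0,0,0.1,0,0,0,1],[0,0,0,0,0,0,1]]}}

```text
clock: 22.8
position: [0.4708, -0.3717, 0.1033]
tool_rot: [3.142, -0.0, -0.186]
wrist_force: [-0.4, 0.1, -2.8]
gripper_width: 0.0232
grasp_force: 89.0
```

>>> {"fn": "play_rows", "kwargs": {"deltas": [[0,0,0.1,0,0,0,1],[0,0,0,0,0,0,1]]}}

```text
clock: 22.97
position: [0.4708, -0.3718, 0.1032]
tool_rot: [-3.142, -0.0, -0.186]
wrist_force: [-3.3, 2.9, 3.9]
gripper_width: 0.023
grasp_force: 89.6
```

>>> {"fn": "play_rows", "kwargs": {"deltas": [[0,0,0.1,0,0,0,1],[0,0,0,0,0,0,1]]}}

```text
clock: 23.13
position: [0.4708, -0.3718, 0.1031]
tool_rot: [-3.141, -0.0, -0.186]
wrist_force: [-3.9, 3.7, 9.1]
gripper_width: 0.023
grasp_force: 90.6
```

Seated. Next: release, rise, move clear, then check.

>>> {"fn": "play_rows", "kwargs": {"deltas": [[0,0,0,0,0,0,8.5],[0,0,0,0,0,0,8.5],[0,0,0,0,0,0,8.5],[0,0,0,0,0,0,8.5],[0,0,0,0,0,0,8.5],[0,0,-1,0,0,0,8.5],[0,0,-3,0,0,0,8.5],[0,0,-3,0,0,0,8.5]]}}

```text
clock: 23.8
position: [0.4699, -0.371, 0.1713]
tool_rot: [-3.14, 0.003, -0.186]
wrist_force: [0.3, -0.2, -0.3]
gripper_width: 0.0852
grasp_force: 0.0
```

>>> {"fn": "play_rows", "kwargs": {"deltas": [[0,0,-3,0,0,0,8.5],[0,0,-3,0,0,0,8.5],[-2,2,-1,0,0,0,8.5],[-2,3,0,0,0,0,8.5],[-2,3,0,0,0,0,8.5],[-2,3,0,0,0,0,8.5],[0,0,0,0,0,0,8.5],[0,0,0,0,0,0,8.5]]}}

```text
clock: 24.47
position: [0.3692, -0.4673, 0.2422]
tool_rot: [3.14, -0.0, -0.192]
wrist_force: [0.9, 0.8, -0.5]
gripper_width: 0.085
grasp_force: 0.0
```

Run:
```python
from h import *
o=env.get_obs(); print(o['position'],o['wrist_force'])
s=cam('side'); t=cam('top'); import pickle; s0=pickle.load(open('side.pkl','rb'))
h=cv2.cvtColor(np.array(s['img']),cv2.COLOR_RGB2HSV)
def edge(cam_,img,lo,hi,z,ctr,rad):
    h=cv2.cvtColor(np.array(img),cv2.COLOR_RGB2HSV); m=(h[...,0]>lo)&(h[...,0]<hi)&(h[...,1]>140)&(h[...,2]>80)
    ys,xs=np.nonzero(m); P=np.array([atz(cam_,x,y,z)[:2] for x,y in zip(xs,ys)]); k=np.hypot(*(P-ctr).T)<rad
    r=cv2.minAreaRect(P[k].astype(np.float32)*1000); return k.sum(),r
T=np.array([.471,-.372])
print('now',edge(s,s['img'],100,125,.03,T,.2)); print('start',edge(s0,s0['img'],100,125,.03,T,.2))
print('now handle',edge(s,s['img'],8,20,.09,T,.13)); print('start',edge(s0,s0['img'],8,20,.09,T,.13))
M=np.array([.5336,.0136]); u=np.array([.9937,-.1124]); v=np.array([.1124,.9937])
h=cv2.cvtColor(np.array(t['img']),cv2.COLOR_RGB2HSV)
for n,lo,hi in (('blue',100,125),('green',50,85),('red',-1,6)):
    nn,_,st,ce=cv2.connectedComponentsWithStats(((h[...,0]>lo)&(h[...,0]<hi)&(h[...,1]>130)&(h[...,2]>70)).astype(np.uint8))
    for k in range(1,nn):
        w=atz(t,*ce[k],.073)[:2]-M
        if st[k,4]>60 and abs(w@u)<.15 and abs(w@v-.09)<.04: print(n,st[k,4],w@u,w@v)
```

```text
[ 0.36920333 -0.46727663  0.2421895 ] [ 0.94108571  0.83791736 -0.52510799]
now (np.int64(1166), ((473.5073547363281, -374.4034423828125), (88.15821838378906, 291.99017333984375), 79.1595458984375))
start (np.int64(1161), ((467.38787841796875, -391.341796875), (88.63648223876953, 292.0604553222656), 78.56165313720703))
now handle (np.int64(964), ((473.5285949707031, -380.8635559082031), (132.73867797851562, 142.3425750732422), 79.09039306640625))
start (np.int64(945), ((468.308349609375, -398.1203308105469), (133.5821533203125, 142.32522583007812), 79.04470825195312))
blue 206 0.0870029420806651 0.08974398022877227
green 213 -0.08808680885243482 0.08925814874753307
red 197 -0.032123540035638706 0.08969731537965928
```

```bash
python3 -c "
from cell import env
print(env.sign_off())"
```

```text
the job is handed in; nothing more can be done
None
```

I handed the job in with both bottles in their caddy cells, the four jars in line on the yellow stripe and the squeegee back on its tray; the hand-in returned no verdict, and one picture (`pics/b.png`, 775×698) went over the 800×600 limit.

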